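Gauge the knife slot of a bread-slicing guide

ROBOT

A 7-joint arm with a two-finger parallel gripper is mounted at the origin on a cart in front of the work surface, level with it; the furniture and walls round the work are solid. World frame = base frame: x ahead of the robot, y to its left, z up, the work surface at z = 0. Lengths are in m, angles in rad, forces in N, time in s.
With the tool pointing down it reaches from about 0.425 to 0.825 m from the base axis. Payload 3.6 kg.
Tool frame: the origin (TCP) lies at the very end of the fingers, on their centre line; the grasp point (between the pads) lies 19 mm behind it; z points along the fingers, y is the line along which they close (so a half turn about z gives the same grasp; the last joint's range is limited). The gripper opens to 93 mm and grips with 3 to 60 N. Pads are 15 mm wide; open, the fingers measure 128 mm over their backs; the gripper's body (75 mm by 188 mm) begins 65 mm behind the grasp point.
Start: joints at [-1.153, 0.615, -0.013, 1.423, 0.008, 1.103, -0.04], TCP at [0.279, 0.587, 0.219] pointing down, gripper open.
Joint ranges: [-3.12, 3.12], [-0.3, 2.06], [-1.34, 1.32], [0.26, 2.42], [-1.36, 4.5], [0.01, 1.98], [-2.84, 2.84]. Speed limits (rad/s): [2.79, 2.79, 3.14, 3.14, 3.14, 3.14, 3.14].

INTERFACE

Orientations are given as a unit quaternion [w, x, y, z].
In Python, from plant import bot gives the robot as it stands.
- The arm moves only by the tool play_rows, never from a script. Its arguments are lists of equal length, an entry for each row: "travel": the shift along the tool's x, y, z in mm, a list of three; "turn": the turn about the tool's z in rad; "grip": the opening, from 0 (shut) to 1 (fully open). A call has exactly 10 rows; each row shifts and turns the commanded pose from where the row before left it, along the tool's axes as they then stand; what a row does not reach is not made up. A row lasts 1/12 s, in which the tool goes at most 41.7 mm and 7.16 degrees, less where a joint would pass 70% of its speed; a pose out of reach is approached as far as the arm can. A call with a gripper value outside its range is refused whole. The fingers move at their own pace and stop on an object; "force" is the grip in N (left out, the last holds). Time passes only in rows, so rows that do not move let the fingers close, or fill a call up. It gives the time, the measured TCP pose, the force, the opening and the grip force at its end, in the units of the state.
- bot.state(): the state, without advancing time (a new reading comes with each control period).
- bot.read_camera(name): name is "scene" or "top" or "wrist"; returns the picture (480x640x3 uint8, red, green, blue); there is no depth.
- bot.camera_params(name): a dict with "fx", "fy", "cx", "cy" (pixels), "pose" (4x4, takes a point from camera to world coordinates); the wrist camera has in their place "hand_eye" (4x4, takes a point from camera to tool coordinates, whose origin is the TCP and whose axes are the flange's). Camera axes: x right, y down, z forward; pixel columns grow to the right and rows downward; lengths in m; the calibration is good to about 2 mm. A picture is of the moment at which its call begins: read the wrist's pose just before it. camera_params takes no time and is no camera call.
- bot.job_done(): hands the job in; it is judged then, once.
The state is a dict: "clock": time; "joint_positions": joint angles; "joint_vel": joint speeds; "effort": joint torques, N m; "eef_pos": TCP position; "ee_rot": TCP orientation; "ft_force": force on the tool from outside, world axes, zero at the start; "wrist_torque": the same for the moment, N m; "width": finger opening in m; "gripper_force": force on a finger pad.
Only numpy, scipy, OpenCV 4.12 (cv2) and the standard library are available. Lean on these libraries where they do the work, as an engineer would, in place of code of your own. Each camera call takes 0.05 s, during which the arm holds its last target. There are 200 camera calls.

TASK

Take the tapered slot gauge (the one with the flat, rectangular handle, not the round-handled scraper beside it) out of its wooden stand and slide its blade straight down between the two steel plates of the bread-slicing guide until it drags snugly on both plates, gently, without jamming it or shoving the guide along. Finish there: the program ends with the gripper still holding the gauge upright at that depth so that the slot can be read off, and everything else left where it stands.

Things in the scene. Friction and masses are not known exactly. Their poses are not given: they have to be found in the camera images.
- gauge: Loose tapered gauge, 0.09 kg, upright in the stand. Origin at the middle of the blade's tip, z up. Steel blade z 0 to 65 mm, 24 mm wide (x), tapering evenly on both faces: thickness along y = 3 mm + z/8 (11 mm at the top). Above it a black flat rectangular handle, z 65 to 115, 40 mm wide (x), 18 mm thick (y), with steel rivets; its underside rests on the stand.
- gauge_tip (a point): Middle of the gauge's tip (the same point as the gauge's origin, turning with it).
- gauge_grip (a point): Middle of the gauge's handle, 93 mm above the tip, 22 mm below the handle's top.
- stand: Wooden block fixed to the worktop, 60 (x) x 130 (y) x 75 mm high, origin at the middle of its underside. Two upright through slots at y = +32 and -32 mm, each 29 (x) x 16 (y) mm; the gauge hangs in one, the scraper in the other, either way round, blades' width along x, tips 10 mm above the worktop.
- scraper: Loose scraper with a straight blade (24 x 6 x 65 mm) and a round black handle 22 mm in diameter, hanging in the stand's other slot, its top 125 mm above the worktop. Origin at its tip. To be left in the stand.
- guide: Bread-slicing guide, 0.6 kg, loose on rubber feet (about 4 N sideways slides it). Origin on its underside below the slot. Wooden bed 150 (x) x 180 mm (y -75 to +105), top at 14 mm. Two upright steel plates, 110 mm long, face each other over the knife slot, which runs along x; lips flare outward 7 mm a side above the throat, up to 85 mm. Fence at the +y end 42 mm high, post at the -y end 49 mm.
- fixed_plate: The plate at the slot's +y side, fixed to the guide, 6 mm thick; its face lies 3 mm from the slot's middle plane y = 0. Its origin is the guide's origin.
- slot_plate: The adjustable plate at the slot's -y side, 6 mm thick. Its origin is the guide's, shifted to -y by as much as it is set open: 0 to 2.5 mm, different each time, so the slot is 6 to 8.5 mm wide. It is stiff and does not give under less than about 25 N.
- slot_mouth (a point): Point at the throat of the slot (where the flared lips end and the parallel plates begin), 75 mm above the worktop, half way along the slot, 3 mm from the fixed plate's face. Axes as the guide's: x along the slot, z up. The slot goes 61 mm down from here to the bed; a straight blade gets snug with its tip 24 to 44 mm below this point.
- mug: White mug, 82 x 112 x 94 mm, bystander; origin at its base.
- bowl: White bowl, 200 mm across and 91 mm high, bystander; origin at its base.
- short_jar: Short spice jar with a black cap, 37 mm across and 84 mm high, bystander; origin at its base.
- tall_jar: Spice jar with a red cap, 44 mm across and 110 mm high, bystander; origin at its base.
- bottle: Slim oil bottle with a yellow cap, 40 mm across and 146 mm high, bystander; origin at its base.
Not all that is in view belongs to the job. What is shaped like the gauge but blue, orange or yellow is not meant.

How it is judged:
By the outcome, as a careful person would: the job done as asked, in the order asked, and still so for the second after the job is handed in, while the arm keeps its last pose, push and grip.
It also fails if it takes over 56 s, if anything falls off the work surface, if the arm or the gripper's body presses on something with over 40 N, if the wrist force passes 120 N, or if a joint passes its speed limit or range.

## Working session

There is one attempt and no reset: what is moved stays moved. The work goes in short steps, Python scripts to look and compute and a tool call to move; the robot and the scene stay as the last step left them, time stands still between calls to the robot, and variables do not carry over. Pictures are saved under pics/ and viewed, at most 10 in all, crops included, and the job is handed in when it is done.

Besides the shell and the picture viewer there is one more tool, called after "Request:" as name([rows], argument=value, ...), one row to a line, values as JSON. play_rows: Moves the arm, as the interface text tells. Its arguments: {"type":"object","properties":{"travel":{"type":"array","items":{"type":"array","items":{"type":"number"}}},"turn":{"type":"array","items":{"type":"number"}},"grip":{"type":"array","items":{"type":"number"}},"force":{"type":"number"}},"required":["travel","turn","grip"]}

```bash
mkdir -p pics; ls; python3 - <<'E'
from plant import bot
import cv2,numpy as np
np.set_printoptions(precision=4,suppress=True)
for n in("scene","top"):
    cv2.imwrite(f"pics/{n}0.png",bot.read_camera(n)[:,:,::-1]); p=bot.camera_params(n); print(n,p)
print(bot.camera_params("wrist"));print(bot.state())
E
```

```text
pics
scene {'fx': 446.80893947694574, 'fy': 446.80893947694574, 'cx': 315.0623118049178, 'cy': 239.86151775118827, 'pose': array([[-0.8738, -0.3853,  0.2966,  0.2231],
       [-0.4862,  0.6966, -0.5276,  0.5826],
       [-0.0033, -0.6053, -0.796 ,  0.9988],
       [ 0.    ,  0.    ,  0.    ,  1.    ]])}
top {'fx': 569.8948761565382, 'fy': 569.8948761565382, 'cx': 325.72086820521724, 'cy': 232.32119669619254, 'pose': array([[-0.3387, -0.8887,  0.309 ,  0.1108],
       [-0.9409,  0.3176, -0.1179,  0.1422],
       [ 0.0066, -0.3307, -0.9437,  1.4923],
       [ 0.    ,  0.    ,  0.    ,  1.    ]])}
{'fx': 397.66845674166757, 'fy': 397.66845674166757, 'cx': 319.3519505016484, 'cy': 238.58910756488027, 'hand_eye': array([[-0.0018, -0.964 , -0.2659,  0.0732],
       [ 1.    , -0.002 ,  0.0004, -0.0007],
       [-0.0009, -0.2659,  0.964 , -0.1659],
       [ 0.    ,  0.    ,  0.    ,  1.    ]])}
{'clock': 0.1, 'joint_positions': array([-1.1535,  0.6158, -0.0127,  1.4247,  0.0081,  1.1034, -0.0404]), 'joint_vel': array([ 0.0007, -0.0015,  0.0017, -0.0044, -0.0001,  0.0006,  0.001 ]), 'effort': array([  0.001 , -46.004 ,   0.2098, -16.6244,  -0.0612,   0.0169,
         0.0001]), 'eef_pos': array([0.2788, 0.5864, 0.2176]), 'ee_rot': array([-0.0002,  0.22  ,  0.9755, -0.0011]), 'ft_force': array([-0.6534, -0.0276,  0.4569]), 'wrist_torque': array([ 0.0637, -0.0277,  0.0095]), 'gripper_force': 0.0, 'width': 0.09257776140205487}
```

View pics/scene0.png

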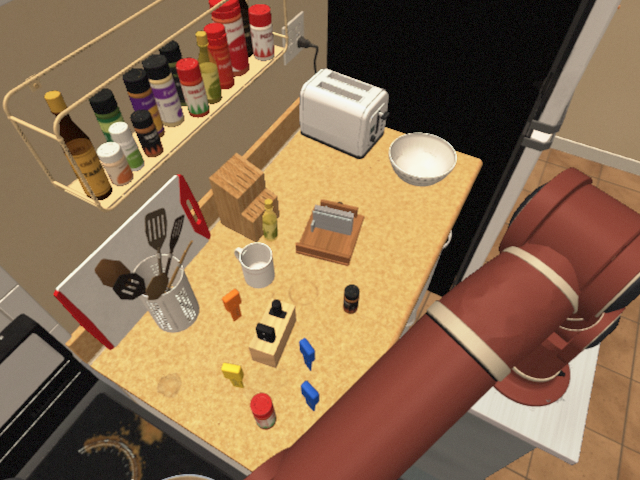

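View pics/top0.png

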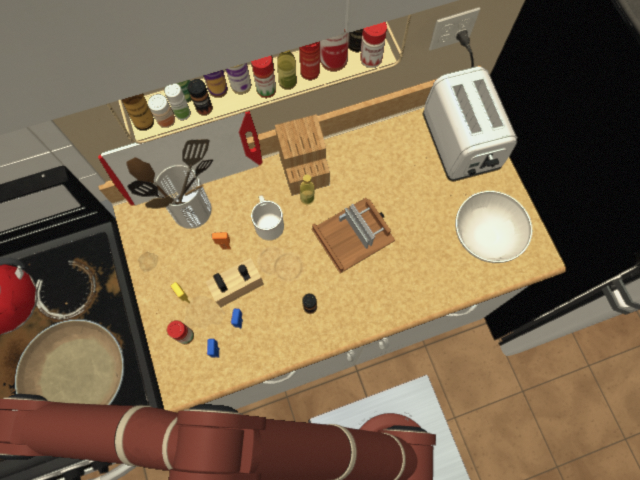

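The stand is at scene (273,333) / top (236,284), with two black handles at scene (265,331) and (277,310). The guide is at scene (332,230) / top (358,232). The blue, orange and yellow pieces are decoys. Next I'll enlarge the stand and the guide.

```bash
python3 - <<'E'
import cv2,numpy as np
s=cv2.imread("pics/scene0.png");t=cv2.imread("pics/top0.png")
f=lambda im,x,y,w,h,k:cv2.resize(im[y:y+h,x:x+w],None,fx=k,fy=k,interpolation=cv2.INTER_CUBIC)
a=np.hstack([f(s,240,285,65,50*1+30,6)[:300*2],f(t,200,255,65,80,6)])
cv2.imwrite("pics/c_stand.png",a[:480])
a=np.hstack([f(s,290,190,80,80,5),f(t,310,190,80,80,5)])
cv2.imwrite("pics/c_guide.png",a)
E
```

```text
(no output)
```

View pics/c_stand.png

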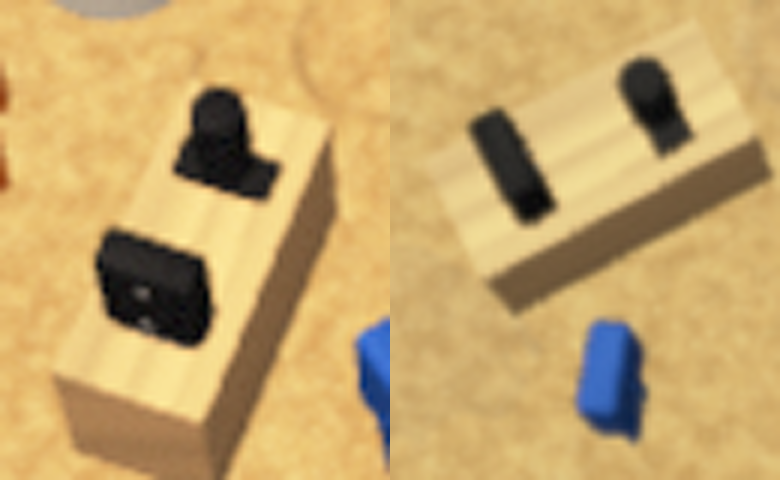

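View pics/c_guide.png

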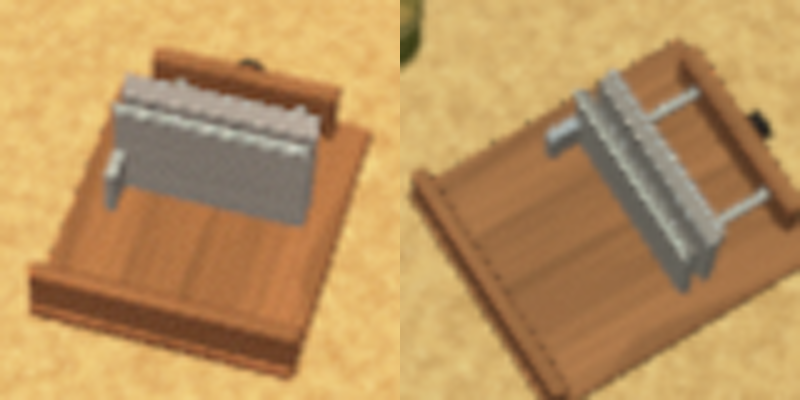

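The gauge is the flat handle with rivets, at scene (265,331) / top (222,281). The round handle at scene (277,310) / top (244,271) is the scraper. On the guide, the fence side (+y) faces left in the top view and the adjusting rods (-y) are on the right. The slot runs from about top (349.4,207) to (370.6,239).

```bash
cat > h.py <<'E'
from plant import bot
import numpy as np
from scipy.spatial.transform import Rotation as R
np.set_printoptions(precision=4,suppress=True)
def tool(st=None):
    st=st or bot.state(); T=np.eye(4); q=st["ee_rot"]
    T[:3,:3]=R.from_quat([q[1],q[2],q[3],q[0]]).as_matrix(); T[:3,3]=st["eef_pos"]; return T
def campose(n,T=None):
    p=bot.camera_params(n)
    return (p["pose"] if n!="wrist" else (tool() if T is None else T)@p["hand_eye"]),p
def ray(n,u,v,z,T=None):
    P,p=campose(n,T); d=P[:3,:3]@[(u-p["cx"])/p["fx"],(v-p["cy"])/p["fy"],1]
    return P[:3,3]+d*(z-P[2,3])/d[2]
def proj(n,X,T=None):
    P,p=campose(n,T); c=(np.asarray(X)-P[:3,3])@P[:3,:3]
    return np.stack([p["fx"]*c[...,0]/c[...,2]+p["cx"],p["fy"]*c[...,1]/c[...,2]+p["cy"]],-1)
E
python3 - <<'E'
from h import *
t=lambda x,y:((x-390)/6+200,y/6+255)
c=np.array([ray("top",*t(*p),.075) for p in[(425,157),(695,22),(757,140),(485,280)]]);print(c,c.mean(0))
s=lambda x,y:(x/6+240,y/6+285)
c=np.array([ray("scene",*s(*p),.075) for p in[(190,80),(332,128),(205,422),(55,375)]]);print(c,c.mean(0))
for p in[(265/6*0+240+155/6,285+250/6)]:print("gauge top",ray("scene",*p,.125))
print("gauge top",ray("top",*t(500,140),.125))
a,b=ray("top",349.4,207,.085),ray("top",370.6,239,.085);print(a,b,(a+b)/2,np.linalg.norm(a-b),np.arctan2(*(a-b)[1::-1]))
g=lambda x,y:(x/5+290,y/5+190)
a,b=ray("scene",*g(127,97),.085),ray("scene",*g(315,125),.085);print(a,b,(a+b)/2,np.linalg.norm(a-b),np.arctan2(*(a-b)[1::-1]))
T=tool();print(T)
E
```

```text
[[0.5536 0.2984 0.075 ]
 [0.5722 0.1724 0.075 ]
 [0.5131 0.1632 0.075 ]
 [0.4937 0.2892 0.075 ]] [0.5331 0.2308 0.075 ]
[[0.5726 0.1716 0.075 ]
 [0.5128 0.1629 0.075 ]
 [0.4918 0.2886 0.075 ]
 [0.5495 0.2999 0.075 ]] [0.5317 0.2307 0.075 ]
gauge top [0.5273 0.2585 0.125 ]
gauge top [0.5345 0.2619 0.125 ]
[ 0.6176 -0.117   0.085 ] [ 0.5149 -0.1375  0.085 ] [ 0.5662 -0.1273  0.085 ] 0.1047022376893115 0.19700696398589043
[ 0.6132 -0.1141  0.085 ] [ 0.5152 -0.1455  0.085 ] [ 0.5642 -0.1298  0.085 ] 0.10282292179154238 0.3101394030006806
[[-0.9032  0.4293 -0.001   0.2788]
 [ 0.4293  0.9032 -0.0021  0.5864]
 [-0.     -0.0023 -1.      0.2176]
 [ 0.      0.      0.      1.    ]]
```

Request:
play_rows([
  [0, 0, 0],
  [0, 0, 0],
  [0, 0, 0],
  [0, 0, 0],
  [0, 0, 0],
  [-18, -32, 0],
  [-18, -32, 0],
  [-18, -32, 0],
  [-18, -32, 0],
  [-18, -32, 0],
], turn=[-0.118, -0.118, -0.118, -0.118, -0.12, 0, 0, 0, 0, 0], grip=[0.5, 0.5, 0.5, 0.5, 0.5, 0.5, 0.5, 0.5, 0.5, 0.5])

```text
clock: 0.93
eef_pos: [0.3924, 0.4403, 0.2182]
ee_rot: [-0.0, -0.074, 0.997, -0.0]
ft_force: [0.6, 0.4, -0.2]
width: 0.0459
gripper_force: 0.0
```

Request:
play_rows([
  [-18, -33, 0],
  [-18, -33, 0],
  [-18, -33, 0],
  [-18, -33, 0],
  [-18, -33, 0],
  [-18, -33, 0],
  [0, 0, 0],
  [0, 0, 0],
  [0, 0, 0],
  [0, 0, 0],
], turn=[0, 0, 0, 0, 0, 0, 0, 0, 0, 0], grip=[0.5, 0.5, 0.5, 0.5, 0.5, 0.5, 0.5, 0.5, 0.5, 0.5])

```text
clock: 1.77
eef_pos: [0.5264, 0.264, 0.2184]
ee_rot: [-0.001, -0.076, 0.997, 0.001]
ft_force: [-0.1, -0.3, -1.5]
width: 0.0463
gripper_force: 0.0
```

```bash
python3 - <<'E'
from h import *
import cv2
T=tool();np.save("T1.npy",T)
cv2.imwrite("pics/w1.png",bot.read_camera("wrist")[:,:,::-1]);print(T,bot.state()["joint_positions"],bot.state()["clock"])
print(proj("wrist",[.5278,.2624,.125],T))
E
```

```text
[[-0.9886 -0.1507 -0.0014  0.5264]
 [-0.1507  0.9886  0.0009  0.264 ]
 [ 0.0012  0.0011 -1.      0.2184]
 [ 0.      0.      0.      1.    ]] [-0.4035  0.5227 -0.1556  1.6051  0.0893  1.0214  1.1373] 1.8167
[317.7126 243.1595]
```

View pics/w1.png

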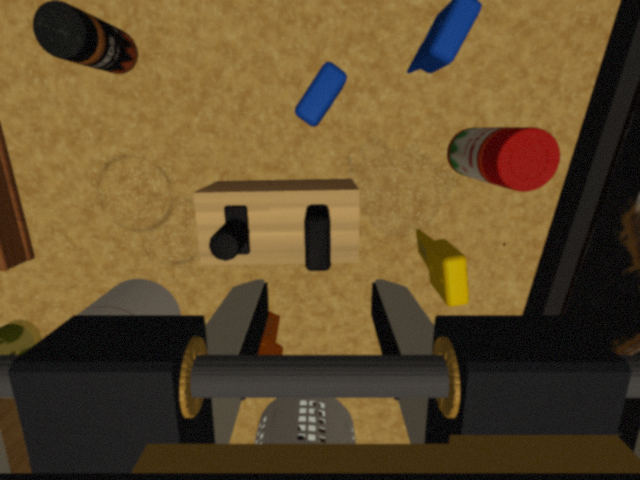

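The wrist view shows the flat handle's top at about (317,240), centred between the fingers and square to them, with the scraper at (228,240). I'll descend and grasp.

Request:
play_rows([
  [0, -1.5, 20],
  [0, 0, 30],
  [0, 0, 30],
  [0, 0, 25],
  [0, 0, 15],
  [0, 0, 8],
  [0, 0, 5],
  [0, 0, 0],
  [0, 0, 0],
  [0, 0, 0],
], turn=[0, 0, 0, 0, 0, 0, 0, 0, 0, 0], grip=[0.5, 0.5, 0.5, 0.5, 0.5, 0.5, 0.5, 0.5, 0.5, 0.5], force=30)

```text
clock: 2.65
eef_pos: [0.5287, 0.2615, 0.0869]
ee_rot: [0.001, -0.074, 0.997, 0.001]
ft_force: [-0.3, 0.2, 0.3]
width: 0.0466
gripper_force: 0.0
```

Request:
play_rows([
  [0, 0, 0],
  [0, 0, 0],
  [0, 0, 0],
  [0, 0, 0],
  [0, 0, 0],
  [0, 0, 0],
  [0, 0, 0],
  [0, 0, 0],
  [0, 0, 0],
  [0, 0, 0],
], turn=[0, 0, 0, 0, 0, 0, 0, 0, 0, 0], grip=[0.4, 0.3, 0.25, 0.2, 0.17, 0.14, 0.1, 0.1, 0.1, 0.1])

```text
clock: 3.48
eef_pos: [0.5281, 0.261, 0.0859]
ee_rot: [0.0, -0.074, 0.997, 0.0]
ft_force: [-0.2, -0.4, 1.8]
width: 0.018
gripper_force: 30.0
```

Grasped at 18 mm width and 30 N. Now I'll lift it straight up and carry it to a viewing pose near the guide.

Request:
play_rows([
  [0, 0, -5],
  [0, 0, -10],
  [0, 0, -15],
  [0, 0, -20],
  [0, 0, -25],
  [0, 0, -25],
  [0, 0, -25],
  [0, 0, -25],
  [0, 0, -15],
  [0, 0, 0],
], turn=[0, 0, 0, 0, 0, 0, 0, 0, 0, 0], grip=[0.1, 0.1, 0.1, 0.1, 0.1, 0.1, 0.1, 0.1, 0.1, 0.1])

```text
clock: 4.32
eef_pos: [0.5298, 0.2615, 0.2552]
ee_rot: [0.004, -0.074, 0.997, 0.002]
ft_force: [0.8, 0.0, -0.6]
width: 0.0182
gripper_force: 30.0
```

Request:
play_rows([
  [-2, -15, 0],
  [-3, -25, 0],
  [-3, -28, 0],
  [-3, -28, 0],
  [-3, -28, 0],
  [-3, -28, 0],
  [-3, -28, 0],
  [-3, -28, 0],
  [-3, -28, 0],
  [-3, -28, 0],
], turn=[0, 0, 0, 0, 0, 0, 0, 0, 0, 0], grip=[0.1, 0.1, 0.1, 0.1, 0.1, 0.1, 0.1, 0.1, 0.1, 0.1])

```text
clock: 5.15
eef_pos: [0.5948, 0.0022, 0.2494]
ee_rot: [-0.001, -0.074, 0.997, -0.0]
ft_force: [0.8, -0.0, -0.2]
width: 0.0178
gripper_force: 30.0
```

Request:
play_rows([
  [-3, -28, 0],
  [-3, -28, 0],
  [0, -28, 0],
  [0, -25, 0],
  [0, -15, 0],
  [0, 0, 0],
  [0, 0, 0],
  [0, 0, 0],
  [0, 0, 0],
  [0, 0, 0],
], turn=[0, 0, 0, 0, 0, -0.05, -0.05, 0, 0, 0], grip=[0.1, 0.1, 0.1, 0.1, 0.1, 0.1, 0.1, 0.1, 0.1, 0.1])

```text
clock: 5.98
eef_pos: [0.6196, -0.1171, 0.2502]
ee_rot: [-0.0, -0.124, 0.992, 0.0]
ft_force: [0.2, -0.7, -0.4]
width: 0.0178
gripper_force: 30.0
```

```bash
python3 - <<'E'
from h import *
import cv2
s=bot.state();T=tool(s);np.save("T2.npy",T)
im=bot.read_camera("wrist")[:,:,::-1]
cv2.imwrite("pics/w2.png",im);print(T,s["joint_positions"],s["clock"],s["ft_force"],s["width"])
print(proj("wrist",[.566,-.128,.085],T))
E
```

```text
[[-0.9694 -0.2457 -0.001   0.6196]
 [-0.2457  0.9694  0.0004 -0.1171]
 [ 0.0009  0.0007 -1.      0.2502]
 [ 0.      0.      0.      1.    ]] [ 0.2305  0.5615 -0.1338  1.4346  0.0775  1.1517  1.9044] 5.9833 [ 0.1608 -0.7076 -0.4141] 0.017816271424026867
[323.3077 153.0987]
```

View pics/w2.png

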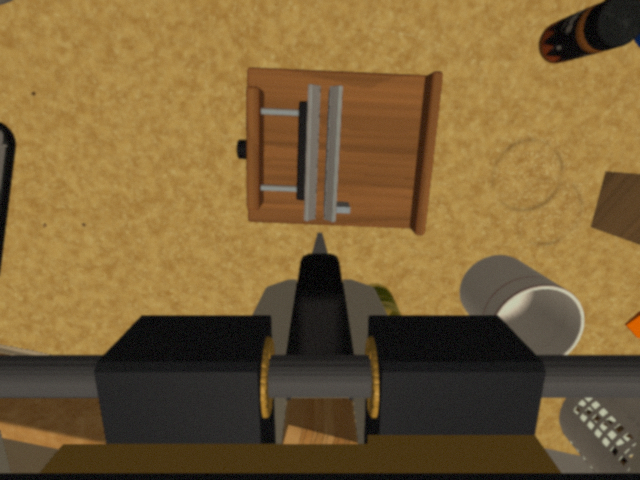

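The wrist view shows the slot between the plates, from about (323,88) to (321,220). The fence is on the right (+y), the rods on the left, and the gauge tip is at (319,234). I'll enlarge it for an accurate reading.

```bash
python3 - <<'E'
import cv2
im=cv2.imread("pics/w2.png")[75:255,285:365]
cv2.imwrite("pics/w2c.png",cv2.resize(im,(800,576),interpolation=cv2.INTER_CUBIC))
import numpy as np
g=cv2.imread("pics/w2.png",0)
for v in list(range(90,220,14)): print(v,g[v,300:348].tolist())
for v in range(230,250,4): print(v,g[v,305:335].tolist())
E
```

```text
90 [96, 96, 94, 90, 95, 96, 94, 103, 113, 124, 129, 130, 120, 111, 111, 111, 114, 111, 109, 100, 93, 92, 95, 96, 95, 93, 95, 91, 90, 84, 94, 99, 98, 100, 101, 104, 101, 104, 114, 128, 132, 128, 119, 106, 97, 94, 95, 92]
104 [28, 28, 26, 23, 26, 28, 43, 78, 113, 124, 129, 127, 115, 114, 113, 110, 112, 112, 107, 106, 98, 91, 88, 89, 90, 89, 83, 83, 84, 93, 102, 101, 101, 102, 102, 99, 102, 112, 130, 134, 133, 120, 101, 88, 88, 92, 90, 90]
118 [27, 28, 29, 31, 27, 36, 62, 92, 112, 125, 127, 118, 109, 111, 110, 108, 111, 107, 107, 98, 89, 85, 84, 83, 81, 82, 77, 74, 83, 93, 98, 99, 98, 100, 100, 98, 110, 122, 131, 131, 117, 96, 85, 84, 83, 85, 86, 86]
132 [27, 28, 28, 30, 31, 45, 79, 109, 122, 127, 122, 116, 111, 108, 112, 108, 109, 105, 102, 96, 85, 87, 90, 91, 91, 89, 83, 84, 89, 95, 94, 98, 98, 101, 102, 104, 112, 124, 127, 120, 102, 93, 88, 90, 87, 90, 88, 89]
146 [27, 26, 28, 28, 35, 58, 92, 112, 123, 126, 118, 111, 111, 108, 108, 109, 112, 106, 94, 86, 80, 81, 81, 80, 76, 76, 81, 92, 100, 100, 95, 99, 97, 101, 101, 109, 121, 127, 122, 109, 90, 81, 79, 80, 81, 79, 81, 78]
160 [25, 2
[... 1098 characters left out ...]
 132, 132, 134, 140, 137, 134, 136, 131, 129, 130, 131, 132, 130, 132, 129, 128, 133, 139, 143, 145, 141, 138, 142]
234 [140, 136, 130, 129, 129, 131, 139, 135, 135, 136, 130, 113, 91, 66, 61, 64, 73, 100, 121, 136, 137, 139, 138, 141, 134, 138, 135, 139, 140, 140]
238 [144, 146, 143, 145, 138, 141, 138, 133, 127, 124, 109, 84, 67, 60, 56, 60, 60, 68, 93, 116, 133, 133, 133, 136, 139, 142, 140, 142, 139, 139]
242 [139, 141, 141, 141, 139, 138, 134, 129, 123, 102, 80, 60, 55, 58, 59, 58, 61, 59, 66, 91, 117, 138, 140, 138, 142, 142, 143, 146, 148, 143]
246 [136, 135, 131, 134, 132, 134, 133, 127, 110, 82, 67, 56, 61, 62, 59, 60, 58, 61, 58, 70, 88, 119, 139, 144, 145, 144, 140, 136, 138, 141]
```

View pics/w2c.png

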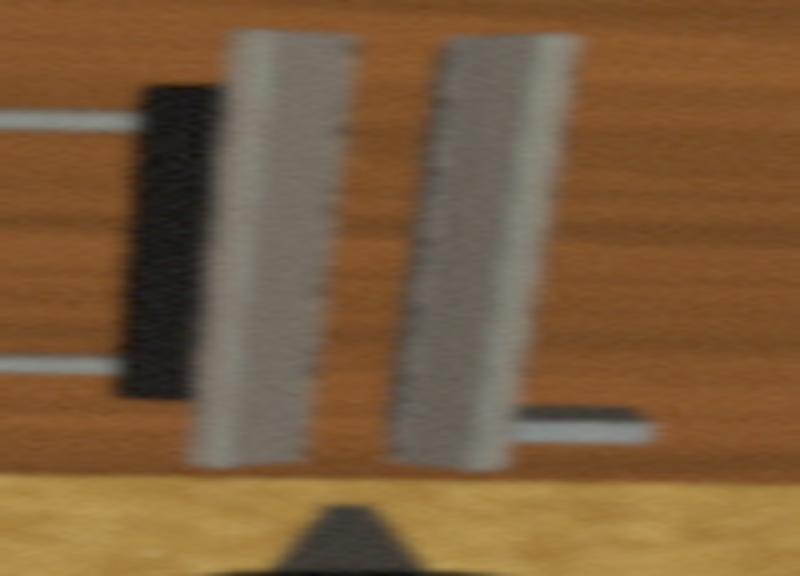

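The throat edges read about (320.4,86.6) to (315.2,219.1) on the left and (329.1,86.6) to (323.6,219.1) on the right. The gauge tip's near edge is at (319.2,233).

```bash
python3 - <<'E'
from h import *
T=np.load("T2.npy")
r=lambda u,v,z:ray("wrist",u,v,z,T)
L1,L2,R1,R2=r(320.4,86.6,.075),r(315.2,219.1,.075),r(329.1,86.6,.075),r(323.6,219.1,.075)
m1,m2=(L1+R1)/2,(L2+R2)/2
d=m2-m1;yaw=np.arctan2(d[1],d[0]);n=np.array([-np.sin(yaw),np.cos(yaw),0])
print("len",np.linalg.norm(d),"yaw",yaw,"w",(R1-L1)@n,(R2-L2)@n,"mid",(m1+m2)/2)
ty=np.arctan2(*T[1::-1,1]);print("tool y yaw-90",ty-np.pi/2)
tip=r(319.25,233.5,T[2,3]-.076);print("tip near edge in tool",(tip-T[:3,3])@T[:3,:3])
# check via top camera lower-res, slot mid in tool frame
print("mid in tool",((m1+m2)/2-T[:3,3])@T[:3,:3])
E
```

```text
len 0.10927604202698725 yaw 0.20703240897677713 w 0.007000166275458205 0.007370637245705611 mid [ 0.5689 -0.1283  0.075 ]
tool y yaw-90 0.24822074868256583
tip near edge in tool [ 0.0102 -0.0009  0.076 ]
mid in tool [0.0518 0.0015 0.1753]
```

Request:
play_rows([
  [0, 0, 0],
  [6, 0, 0],
  [12, 0, 0],
  [15, 0.3, 0],
  [13, 0, 0],
  [8, 0, 10],
  [0, 0, 20],
  [0, 0, 20],
  [0, 0, 10],
  [0, 0, 0],
], turn=[0.041, 0, 0, 0, 0, 0, 0, 0, 0, 0], grip=[0.1, 0.1, 0.1, 0.1, 0.1, 0.1, 0.1, 0.1, 0.1, 0.1])

```text
clock: 6.87
eef_pos: [0.565, -0.1283, 0.1884]
ee_rot: [-0.003, -0.104, 0.995, 0.001]
ft_force: [-1.1, -0.6, -0.6]
width: 0.0173
gripper_force: 30.0
```

Request:
play_rows([
  [0, 0, 5],
  [0, 0, 0],
  [0, 0, 0],
  [0, 0, 0],
  [0, 0, 0],
  [0, 0, 0],
  [0, 0, 0],
  [0, 0, 0],
  [0, 0, 0],
  [0, 0, 0],
], turn=[0, 0, 0, 0, 0, 0, 0, 0, 0, 0], grip=[0.1, 0.1, 0.1, 0.1, 0.1, 0.1, 0.1, 0.1, 0.1, 0.1])

```text
clock: 7.7
eef_pos: [0.567, -0.1287, 0.1857]
ee_rot: [-0.0, -0.103, 0.995, -0.0]
ft_force: [0.2, 0.1, -0.7]
width: 0.0179
gripper_force: 30.0
```

```bash
python3 - <<'E'
from h import *
import cv2
s=bot.state();T=tool(s);np.save("T3.npy",T)
im=bot.read_camera("wrist")[:,:,::-1]
cv2.imwrite("pics/w3.png",im);print(T,s["clock"],s["ft_force"],s["width"])
c=im[60:330,270:370]
cv2.imwrite("pics/w3c.png",cv2.resize(c,(800,594),interpolation=cv2.INTER_CUBIC))
E
```

```text
[[-0.9786 -0.2057 -0.0001  0.567 ]
 [-0.2057  0.9786 -0.     -0.1287]
 [ 0.0001 -0.     -1.      0.1857]
 [ 0.      0.      0.      1.    ]] 7.7 [ 0.2209  0.1291 -0.7044] 0.017904330915153168
```

View pics/w3c.png

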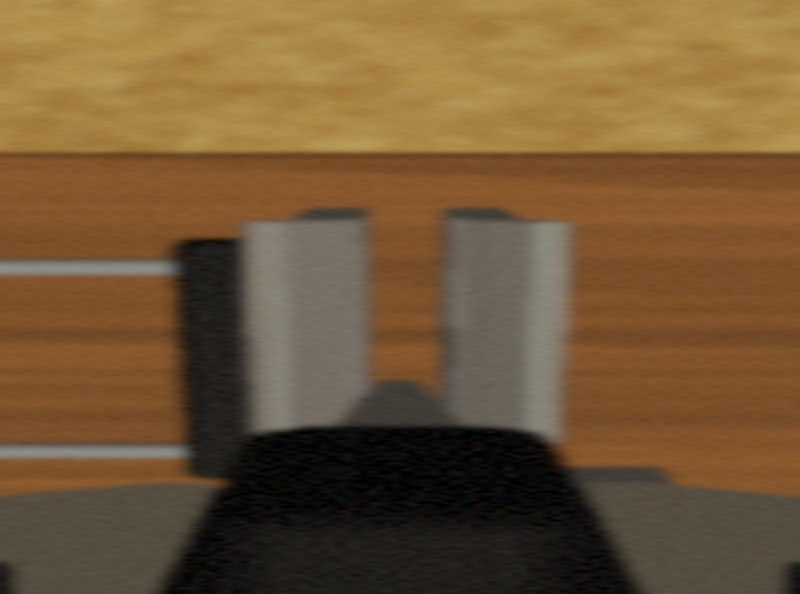

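The tip is at crop (397,382) and the slot's midline there is at about crop (404,382), so the gauge needs roughly +0.7 mm in tool y. I'll correct that and lower gently while watching the force.

Request:
play_rows([
  [0, 0.7, 0],
  [0, 0, 5],
  [0, 0, 6],
  [0, 0, 6],
  [0, 0, 6],
  [0, 0, 6],
  [0, 0, 5],
  [0, 0, 4],
  [0, 0, 2],
  [0, 0, 0],
], turn=[0, 0, 0, 0, 0, 0, 0, 0, 0, 0], grip=[0.1, 0.1, 0.1, 0.1, 0.1, 0.1, 0.1, 0.1, 0.1, 0.1])

```text
clock: 8.58
eef_pos: [0.5666, -0.128, 0.145]
ee_rot: [-0.001, -0.103, 0.995, 0.0]
ft_force: [-0.3, -0.1, -0.5]
width: 0.0181
gripper_force: 30.0
```

Request:
play_rows([
  [0, 0, 1],
  [0, 0, 1],
  [0, 0, 1],
  [0, 0, 1],
  [0, 0, 1],
  [0, 0, 1],
  [0, 0, 1],
  [0, 0, 0],
  [0, 0, 0],
  [0, 0, 0],
], turn=[0, 0, 0, 0, 0, 0, 0, 0, 0, 0], grip=[0.1, 0.1, 0.1, 0.1, 0.1, 0.1, 0.1, 0.1, 0.1, 0.1])

```text
clock: 9.42
eef_pos: [0.5669, -0.128, 0.1387]
ee_rot: [0.0, -0.103, 0.995, -0.0]
ft_force: [-0.4, 0.5, -0.9]
width: 0.0179
gripper_force: 30.0
```

```bash
cat > f.py <<'E'
from h import *
import cv2,sys
s=bot.state();T=tool(s)
im=bot.read_camera("wrist")[:,:,::-1]
cv2.imwrite(f"pics/{sys.argv[1]}.png",im);print(T[:3,3],s["clock"],"tool f",s["ft_force"]@T[:3,:3],"tq",s["wrist_torque"]@T[:3,:3],s["width"])
c=im[60:330,270:370]
cv2.imwrite(f"pics/{sys.argv[1]}c.png",cv2.resize(c,(800,594),interpolation=cv2.INTER_CUBIC))
E
python3 f.py w4
```

```text
[ 0.5669 -0.128   0.1387] 9.4167 tool f [0.2659 0.6075 0.8802] tq [-0.0288  0.0066 -0.0182] 0.017865058069999728
```

View pics/w4c.png

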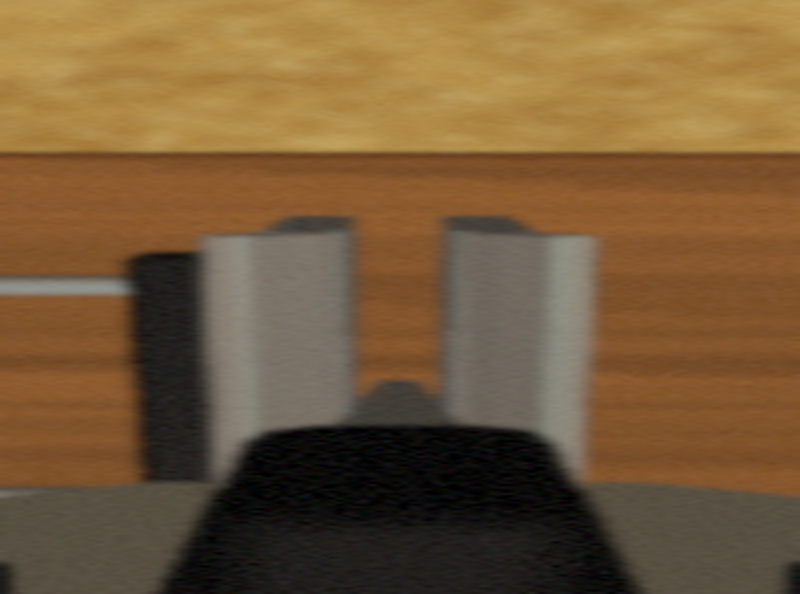

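The tip is centred: the blade is at crop 397 and the slot's middle at 398, with the tip just inside the throat and no contact force. I'll keep lowering slowly.

Request:
play_rows([
  [0, 0, 1],
  [0, 0, 1],
  [0, 0, 1],
  [0, 0, 1],
  [0, 0, 1],
  [0, 0, 1],
  [0, 0, 1],
  [0, 0, 1],
  [0, 0, 0],
  [0, 0, 0],
], turn=[0, 0, 0, 0, 0, 0, 0, 0, 0, 0], grip=[0.1, 0.1, 0.1, 0.1, 0.1, 0.1, 0.1, 0.1, 0.1, 0.1])

```text
clock: 10.3
eef_pos: [0.5668, -0.128, 0.1306]
ee_rot: [-0.0, -0.103, 0.995, 0.0]
ft_force: [0.1, -0.2, -1.6]
width: 0.0177
gripper_force: 30.0
```

Request:
play_rows([
  [0, 0, 1],
  [0, 0, 1],
  [0, 0, 1],
  [0, 0, 0.5],
  [0, 0, 0.5],
  [0, 0, 0],
  [0, 0, 0],
  [0, 0, 0],
  [0, 0, 0],
  [0, 0, 0],
], turn=[0, 0, 0, 0, 0, 0, 0, 0, 0, 0], grip=[0.1, 0.1, 0.1, 0.1, 0.1, 0.1, 0.1, 0.1, 0.1, 0.1])

```text
clock: 11.13
eef_pos: [0.5669, -0.128, 0.1267]
ee_rot: [0.0, -0.103, 0.995, -0.0]
ft_force: [-0.2, -0.5, -1.1]
width: 0.0176
gripper_force: 30.0
```

Request:
play_rows([
  [0, 0, 0.5],
  [0, 0, 0.5],
  [0, 0, 0.5],
  [0, 0, 0.5],
  [0, 0, 0],
  [0, 0, 0],
  [0, 0, 0],
  [0, 0, 0],
  [0, 0, 0],
  [0, 0, 0],
], turn=[0, 0, 0, 0, 0, 0, 0, 0, 0, 0], grip=[0.1, 0.1, 0.1, 0.1, 0.1, 0.1, 0.1, 0.1, 0.1, 0.1])

```text
clock: 11.97
eef_pos: [0.5669, -0.128, 0.1247]
ee_rot: [0.0, -0.103, 0.995, -0.0]
ft_force: [0.1, 0.7, -1.4]
width: 0.0177
gripper_force: 30.0
```

Request:
play_rows([
  [0, 0, 0.5],
  [0, 0, 0.5],
  [0, 0, 0.5],
  [0, 0, 0.5],
  [0, 0, 0],
  [0, 0, 0],
  [0, 0, 0],
  [0, 0, 0],
  [0, 0, 0],
  [0, 0, 0],
], turn=[0, 0, 0, 0, 0, 0, 0, 0, 0, 0], grip=[0.1, 0.1, 0.1, 0.1, 0.1, 0.1, 0.1, 0.1, 0.1, 0.1])

```text
clock: 12.8
eef_pos: [0.5669, -0.128, 0.1227]
ee_rot: [-0.0, -0.103, 0.995, -0.0]
ft_force: [-0.5, 0.7, -0.9]
width: 0.0179
gripper_force: 30.0
```

Request:
play_rows([
  [0, 0, 0.5],
  [0, 0, 0.5],
  [0, 0, 0.5],
  [0, 0, 0.5],
  [0, 0, 0],
  [0, 0, 0],
  [0, 0, 0],
  [0, 0, 0],
  [0, 0, 0],
  [0, 0, 0],
], turn=[0, 0, 0, 0, 0, 0, 0, 0, 0, 0], grip=[0.1, 0.1, 0.1, 0.1, 0.1, 0.1, 0.1, 0.1, 0.1, 0.1])

```text
clock: 13.63
eef_pos: [0.5669, -0.128, 0.1207]
ee_rot: [-0.0, -0.103, 0.995, -0.0]
ft_force: [-0.1, -0.9, -1.0]
width: 0.0176
gripper_force: 30.0
```

```bash
python3 f.py w5; python3 -c "
import cv2
for n in ('w4','w5'):
    g=cv2.imread(f'pics/{n}.png',0)
    for v in (170,200,225,233,236): print(n,v,g[v,305:335].tolist())"
```

```text
[ 0.5669 -0.128   0.1207] 13.6333 tool f [ 0.2657 -0.8975  0.9632] tq [-0.053  -0.0137  0.0062] 0.017608593490906505
w4 170 [118, 117, 119, 122, 118, 116, 114, 109, 95, 88, 91, 93, 93, 94, 93, 94, 93, 98, 94, 92, 87, 91, 102, 105, 102, 103, 106, 109, 106, 107]
w4 200 [116, 118, 115, 114, 116, 116, 111, 109, 95, 92, 93, 92, 95, 95, 92, 90, 95, 95, 90, 88, 85, 97, 105, 108, 104, 100, 104, 105, 105, 105]
w4 225 [114, 117, 114, 114, 115, 112, 113, 110, 97, 89, 80, 86, 83, 83, 85, 84, 85, 82, 83, 82, 89, 99, 109, 109, 102, 101, 104, 103, 103, 106]
w4 233 [112, 115, 114, 115, 116, 112, 113, 110, 103, 95, 96, 92, 84, 74, 72, 72, 80, 87, 94, 92, 90, 101, 110, 107, 102, 99, 99, 102, 107, 106]
w4 236 [115, 116, 113, 114, 116, 113, 112, 110, 104, 92, 90, 82, 67, 68, 60, 64, 62, 70, 85, 87, 88, 103, 107, 108, 104, 102, 103, 102, 104, 102]
w5 170 [104, 108, 111, 111, 109, 115, 114, 110, 96, 89, 98, 94, 98, 98, 99, 99, 99, 101, 96, 97, 86, 85, 98, 105, 104, 97, 96, 96, 95, 96]
w5 200 [117, 118, 121, 119, 117, 115, 107, 96, 88, 87, 89, 91, 89, 89, 89, 90, 88, 87, 90, 82, 79, 76, 97, 105, 105, 107, 107, 105, 109, 107]
w5 225 [115, 117, 119, 116, 115, 114, 107, 95, 87, 88, 93, 96, 95, 95, 94, 98, 94, 93, 92, 91, 82, 81, 94, 103, 104, 100, 103, 106, 105, 106]
w5 233 [116, 115, 116, 117, 115, 114, 114, 104, 88, 82, 86, 83, 77, 73, 70, 68, 74, 80, 85, 83, 76, 78, 93, 103, 103, 103, 104, 104, 104, 109]
w5 236 [118, 116, 117, 117, 117, 113, 108, 98, 89, 89, 88, 79, 70, 64, 63, 66, 65, 76, 81, 88, 81, 87, 100, 107, 106, 103, 103, 103, 102, 105]
```

Still centred with no contact (30 mm deep), so I'll continue in finer steps.

Request:
play_rows([
  [0, 0, 0.4],
  [0, 0, 0.4],
  [0, 0, 0.4],
  [0, 0, 0.4],
  [0, 0, 0],
  [0, 0, 0],
  [0, 0, 0],
  [0, 0, 0],
  [0, 0, 0],
  [0, 0, 0],
], turn=[0, 0, 0, 0, 0, 0, 0, 0, 0, 0], grip=[0.1, 0.1, 0.1, 0.1, 0.1, 0.1, 0.1, 0.1, 0.1, 0.1])

```text
clock: 14.52
eef_pos: [0.5668, -0.128, 0.1191]
ee_rot: [-0.0, -0.103, 0.995, -0.0]
ft_force: [0.7, 0.1, -1.5]
width: 0.0179
gripper_force: 30.0
```

Request:
play_rows([
  [0, 0, 0.4],
  [0, 0, 0.4],
  [0, 0, 0.4],
  [0, 0, 0.4],
  [0, 0, 0],
  [0, 0, 0],
  [0, 0, 0],
  [0, 0, 0],
  [0, 0, 0],
  [0, 0, 0],
], turn=[0, 0, 0, 0, 0, 0, 0, 0, 0, 0], grip=[0.1, 0.1, 0.1, 0.1, 0.1, 0.1, 0.1, 0.1, 0.1, 0.1])

```text
clock: 15.35
eef_pos: [0.5668, -0.128, 0.1175]
ee_rot: [-0.0, -0.103, 0.995, -0.0]
ft_force: [-0.1, 0.1, -1.0]
width: 0.0178
gripper_force: 30.0
```

```bash
python3 f.py w6
```

```text
[ 0.5668 -0.128   0.1175] 15.35 tool f [0.1162 0.1032 1.0422] tq [-0.0364  0.0468 -0.0188] 0.01775166195200444
```

Request:
play_rows([
  [0, 0, 0.4],
  [0, 0, 0.4],
  [0, 0, 0.4],
  [0, 0, 0.4],
  [0, 0, 0],
  [0, 0, 0],
  [0, 0, 0],
  [0, 0, 0],
  [0, 0, 0],
  [0, 0, 0],
], turn=[0, 0, 0, 0, 0, 0, 0, 0, 0, 0], grip=[0.1, 0.1, 0.1, 0.1, 0.1, 0.1, 0.1, 0.1, 0.1, 0.1])

```text
clock: 16.23
eef_pos: [0.5669, -0.128, 0.1159]
ee_rot: [0.0, -0.103, 0.995, -0.0]
ft_force: [-0.3, 0.1, 0.1]
width: 0.0178
gripper_force: 30.0
```

Request:
play_rows([
  [0, 0, 0.3],
  [0, 0, 0.3],
  [0, 0, 0.3],
  [0, 0, 0.3],
  [0, 0, 0],
  [0, 0, 0],
  [0, 0, 0],
  [0, 0, 0],
  [0, 0, 0],
  [0, 0, 0],
], turn=[0, 0, 0, 0, 0, 0, 0, 0, 0, 0], grip=[0.1, 0.1, 0.1, 0.1, 0.1, 0.1, 0.1, 0.1, 0.1, 0.1])

```text
clock: 17.07
eef_pos: [0.5669, -0.128, 0.1147]
ee_rot: [-0.0, -0.103, 0.995, -0.0]
ft_force: [-0.2, -0.3, -0.9]
width: 0.0178
gripper_force: 30.0
```

```bash
python3 f.py w7
```

```text
[ 0.5669 -0.128   0.1147] 17.0667 tool f [ 0.282 -0.241  0.938] tq [-0.057  -0.0015  0.0574] 0.017761939915481677
```

Request:
play_rows([
  [0, 0, 0.3],
  [0, 0, 0.3],
  [0, 0, 0.3],
  [0, 0, 0.3],
  [0, 0, 0],
  [0, 0, 0],
  [0, 0, 0],
  [0, 0, 0],
  [0, 0, 0],
  [0, 0, 0],
], turn=[0, 0, 0, 0, 0, 0, 0, 0, 0, 0], grip=[0.1, 0.1, 0.1, 0.1, 0.1, 0.1, 0.1, 0.1, 0.1, 0.1])

```text
clock: 17.95
eef_pos: [0.5668, -0.128, 0.1135]
ee_rot: [-0.0, -0.103, 0.995, -0.0]
ft_force: [0.3, -0.8, -1.1]
width: 0.0176
gripper_force: 30.0
```

Request:
play_rows([
  [0, 0, 0.3],
  [0, 0, 0.3],
  [0, 0, 0.3],
  [0, 0, 0.3],
  [0, 0, 0],
  [0, 0, 0],
  [0, 0, 0],
  [0, 0, 0],
  [0, 0, 0],
  [0, 0, 0],
], turn=[0, 0, 0, 0, 0, 0, 0, 0, 0, 0], grip=[0.1, 0.1, 0.1, 0.1, 0.1, 0.1, 0.1, 0.1, 0.1, 0.1])

```text
clock: 18.78
eef_pos: [0.5669, -0.128, 0.1122]
ee_rot: [-0.0, -0.103, 0.995, -0.0]
ft_force: [-0.7, -1.2, -1.0]
width: 0.0178
gripper_force: 30.0
```

```bash
python3 f.py w8; python3 -c "
import cv2
for n in ('w5','w8'):
    g=cv2.imread(f'pics/{n}.png',0)
    for v in (215,225,233,236): print(n,v,g[v,305:335].tolist())"
```

```text
[ 0.5669 -0.128   0.1122] 18.7833 tool f [ 0.9322 -1.0101  1.0356] tq [0.0619 0.012  0.0113] 0.017788916651424343
w5 215 [120, 119, 117, 118, 114, 115, 110, 96, 84, 86, 88, 93, 91, 91, 93, 91, 93, 90, 90, 88, 83, 83, 95, 106, 106, 104, 104, 105, 104, 109]
w5 225 [115, 117, 119, 116, 115, 114, 107, 95, 87, 88, 93, 96, 95, 95, 94, 98, 94, 93, 92, 91, 82, 81, 94, 103, 104, 100, 103, 106, 105, 106]
w5 233 [116, 115, 116, 117, 115, 114, 114, 104, 88, 82, 86, 83, 77, 73, 70, 68, 74, 80, 85, 83, 76, 78, 93, 103, 103, 103, 104, 104, 104, 109]
w5 236 [118, 116, 117, 117, 117, 113, 108, 98, 89, 89, 88, 79, 70, 64, 63, 66, 65, 76, 81, 88, 81, 87, 100, 107, 106, 103, 103, 103, 102, 105]
w8 215 [118, 119, 119, 117, 116, 115, 115, 104, 92, 90, 93, 97, 94, 94, 97, 96, 98, 96, 97, 93, 86, 86, 99, 109, 107, 107, 105, 103, 107, 107]
w8 225 [118, 120, 117, 119, 118, 115, 118, 111, 97, 92, 98, 99, 100, 103, 100, 99, 98, 101, 100, 97, 87, 90, 101, 107, 110, 107, 104, 107, 108, 109]
w8 233 [115, 120, 119, 117, 119, 117, 111, 100, 85, 80, 79, 80, 74, 70, 72, 70, 75, 78, 85, 83, 83, 85, 100, 108, 109, 107, 105, 105, 105, 101]
w8 236 [118, 119, 118, 119, 116, 115, 111, 99, 88, 83, 88, 79, 71, 65, 66, 67, 65, 68, 78, 81, 81, 89, 103, 109, 107, 106, 104, 106, 106, 108]
```

```bash
cat > a.py <<'E'
from h import *
F=[];Q=[]
for i in range(10):
    bot.read_camera("wrist");s=bot.state();T=tool(s);F.append(s["ft_force"]@T[:3,:3]);Q.append(s["wrist_torque"]@T[:3,:3])
print(s["clock"],T[:3,3],"F",np.mean(F,0),"+-",np.std(F,0)/10**.5,"Q",np.mean(Q,0),"+-",np.std(Q,0)/10**.5)
E
python3 a.py
```

```text
19.3333 [ 0.5669 -0.128   0.1123] F [0.0995 0.0656 0.6841] +- [0.1199 0.1728 0.1034] Q [ 0.0553 -0.0124  0.0038] +- [0.007  0.0087 0.0066]
```

A slight touch on the +y plate shows in the torque, about 0.4 N. I'll ease 0.1 mm to -y and continue down.

Request:
play_rows([
  [0, -0.1, 0],
  [0, 0, 0.3],
  [0, 0, 0.3],
  [0, 0, 0.3],
  [0, 0, 0],
  [0, 0, 0],
  [0, 0, 0],
  [0, 0, 0],
  [0, 0, 0],
  [0, 0, 0],
], turn=[0, 0, 0, 0, 0, 0, 0, 0, 0, 0], grip=[0.1, 0.1, 0.1, 0.1, 0.1, 0.1, 0.1, 0.1, 0.1, 0.1])

```text
clock: 20.17
eef_pos: [0.567, -0.1281, 0.1115]
ee_rot: [0.0, -0.103, 0.995, -0.0]
ft_force: [0.3, -0.1, 1.1]
width: 0.0174
gripper_force: 30.0
```

```bash
python3 a.py
```

```text
20.6667 [ 0.567  -0.1281  0.1114] F [ 0.2209 -0.1451 -1.0771] +- [0.1873 0.1901 0.119 ] Q [-0.0567 -0.0103 -0.0088] +- [0.0078 0.0095 0.0085]
```

The upward drag is now about 2 N and the torque is balanced, so both plates are touching. I'll lower a little more.

Request:
play_rows([
  [0, 0, 0.2],
  [0, 0, 0.2],
  [0, 0, 0],
  [0, 0, 0],
  [0, 0, 0],
  [0, 0, 0],
  [0, 0, 0],
  [0, 0, 0],
  [0, 0, 0],
  [0, 0, 0],
], turn=[0, 0, 0, 0, 0, 0, 0, 0, 0, 0], grip=[0.1, 0.1, 0.1, 0.1, 0.1, 0.1, 0.1, 0.1, 0.1, 0.1])

```text
clock: 21.5
eef_pos: [0.567, -0.1281, 0.111]
ee_rot: [0.0, -0.103, 0.995, -0.0]
ft_force: [-0.6, -0.4, 1.9]
width: 0.018
gripper_force: 30.0
```

```bash
python3 a.py
```

```text
22.0 [ 0.5669 -0.1281  0.111 ] F [-0.1242  0.0853 -2.0281] +- [0.1209 0.157  0.1517] Q [-0.0839 -0.0457 -0.0112] +- [0.0073 0.0104 0.009 ]
```

Request:
play_rows([
  [0, 0, 0.2],
  [0, 0, 0.2],
  [0, 0, 0.2],
  [0, 0, 0],
  [0, 0, 0],
  [0, 0, 0],
  [0, 0, 0],
  [0, 0, 0],
  [0, 0, 0],
  [0, 0, 0],
], turn=[0, 0, 0, 0, 0, 0, 0, 0, 0, 0], grip=[0.1, 0.1, 0.1, 0.1, 0.1, 0.1, 0.1, 0.1, 0.1, 0.1])

```text
clock: 22.83
eef_pos: [0.567, -0.1281, 0.1105]
ee_rot: [0.0, -0.103, 0.995, -0.0]
ft_force: [-1.0, 0.1, 3.9]
width: 0.0175
gripper_force: 30.0
```

```bash
python3 a.py; python3 f.py w9
```

```text
23.3333 [ 0.5669 -0.1281  0.1104] F [ 0.0148  0.3082 -4.641 ] +- [0.1591 0.1434 0.1083] Q [-0.1863 -0.018   0.0215] +- [0.0058 0.0097 0.006 ]
[ 0.5669 -0.1281  0.1104] 23.3333 tool f [-0.5971 -0.5783 -4.7321] tq [-0.2178 -0.0139  0.0122] 0.01822063538275533
```

Net drag is about 5.6 N with almost no side force. One last look before I hand it in.

```bash
python3 - <<'E'
from h import *
import cv2
s=bot.read_camera("scene")[:,:,::-1];o=cv2.imread("pics/scene0.png")
f=lambda im:cv2.resize(im[180:350,230:400],(400,400),interpolation=cv2.INTER_CUBIC)
cv2.imwrite("pics/fin.png",np.hstack([f(s),cv2.resize(cv2.imread("pics/w9c.png"),(400,400))]))
w4=cv2.imread("pics/w2.png")
E
```

```text
(no output)
```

View pics/fin.png

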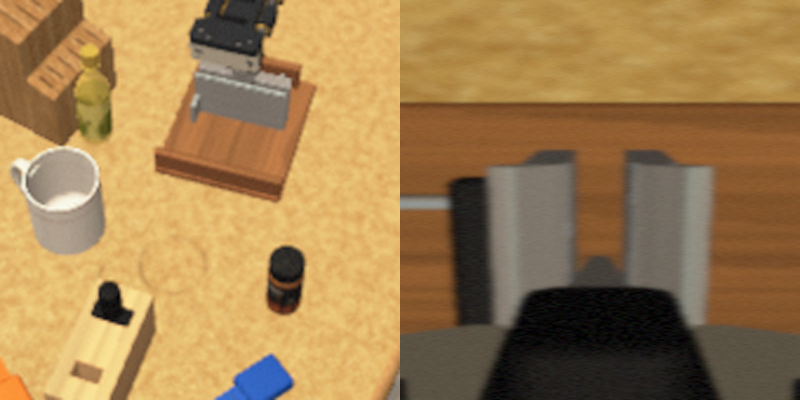

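The gauge sits in the slot, upright and centred. The guide hasn't moved, the scraper is still in the stand, and the other slot is empty. Handing it in.

```bash
python3 -c "
from plant import bot
print(bot.job_done())"
```

```text
the job is handed in; nothing more can be done
None
```

The job is handed in: the gripper is holding the slot gauge upright in the guide's slot, snug on both plates with about 5.6 N of drag. The tip is roughly 40 mm below the throat, which puts the slot at about 8 mm. The final pictures show the guide and scraper where they stood.

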